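Clear the spacing bar and hold a linocut block home in the registration corner

TASK

The wooden spacing bar from the last print still lies beside the long fence of the printing registration board: put it back in its own slot of the bar rack, the one its width fits, lying flat in the bottom of the slot. Then bring the oblong linocut block to the board, lay it flat with its printing face up and seat it fully home in the corner, long side square against the long fence and end against the short fence. Finish while still holding it there with the fingers, pressed firmly against both fences at once; leave everything else on the table where it is.

Things in the scene. Friction and masses are not known exactly. Their poses are not given: they have to be found in the camera images.
- board: registration board: a flat plywood deck on rubber feet, 190 (x) x 240 (y) mm, fixed to the table; its upper face is 12 mm above its origin, which is the centre of its underside. Two aluminium fences 9 mm high stand on it and meet in its far left (+x, +y) corner
- corner (a point): the inside corner where the two fences meet, at deck height (12 mm above the table); axes as the board's. The free deck lies on its -x, -y side: the long fence's face is its plane x = 0, the short fence's face its plane y = 0. The block fully home has its centre at x = -28 mm, y = -55 mm from here
- fence_long: long fence of the board: aluminium bar 20 (x) x 240 (y) x 9 mm high along the whole far (+x) edge of the deck; origin in the centre of its underside, axes as the board's; its -x face is the stop
- fence_short: short fence of the board: aluminium bar 110 (x) x 20 (y) x 9 mm high on the left (+y) edge of the deck; origin in the centre of its underside, axes as the board's; its -y face is the stop. Friction of wood on either fence and on the deck is about 0.6: a block pressed hard on one of them sticks before it reaches the other
- bar_medium: the spacing bar to put away: plain beech bar 25 (x) x 105 (y) x 20 (z) mm, about 40 g, lying on the deck beside the long fence, 2 to 13 mm off it; origin in the centre of its underside
- bar_center (a point): centre of that bar, 10 mm above its underside
- slot_medium: the bar's own slot: dark wooden module 66 (x) x 140 (y) x 16 mm, one of the three of the rack, side by side 68 mm apart along x in any order; in its middle an open pocket 29 (x) x 111 (y) mm, 8 mm deep, mouth chamfered 2 mm. Paper labels at both ends show a black bar as wide as the bar it is for. Fixed; origin in the centre of its underside, 8 mm above the table
- medium_seat (a point): centre of the pocket's floor, 8 mm above the module's underside, 16 mm above the table; axes as the module's; a bar lies along its y
- slot_wide: another module of the rack, same outer size, with an empty pocket 42 x 111 mm for the wide bar: not for this bar
- slot_narrow: another module of the rack, same outer size, holding the narrow bar
- rack: base board of the rack, plywood 216 (x) x 150 (y) x 8 mm, fixed, carrying the three modules; stands on the left or on the right of the registration board
- block: the oblong linocut block: wooden mount with a grey-brown lino face on top carved with a leaf, 56 (x) x 110 (y) x 24 (z) mm, about 90 to 180 g, lying on the table on the other side of the board from the rack, face up; origin in the centre of its underside; either end may go to the short fence
- bar_narrow: narrow spacing bar 13 x 105 x 20 mm, lying in its slot; leave alone
- bar_wide: wide spacing bar 38 (x) x 105 (y) x 20 mm, lying on the near part of the board's deck; leave alone
- square_block: square linocut block 58 x 58 x 24 mm, lying behind; leave alone
- ink_tin: ink tin, 80 mm across, 55 mm high; leave alone
- baren: round hand-printing pad, 110 mm across, 30 mm high; leave alone
- gouge: carving gouge, 145 mm long, lying beyond the board; leave alone

How it is judged:
On the way:
1. the spacing bar lies flat in the bottom of its own slot, let go (z of bar_center in the frame of medium_seat between 0.008 and 0.0125 m and horizontal distance between bar_center and medium_seat below 0.006 m and angle between the y axis of bar_medium and the y axis of medium_seat, either way round below 0.1 rad and linear speed of bar_medium below 0.02 m/s and contact force between the fingers and bar_medium below 0.1 N), for 0.2 s.
At the end, for the whole second after the job is handed in: The bar lies flat in its own slot (6 mm of its middle, 2.5 mm of the bottom), untouched; the block lies flat on the deck, square within 0.03 rad, within 2.5 mm of home at both fences, at rest, and the fingers still press it with more than 2 N on each fence (z of bar_center in the frame of medium_seat between 0.008 and 0.0125 m and horizontal distance between bar_center and medium_seat below 0.006 m and angle between the y axis of bar_medium and the y axis of medium_seat, either way round below 0.1 rad and contact force between the arm and bar_medium below 0.1 N and x of block in the frame of corner above -0.0305 m and y of block in the frame of corner between -0.0575 and -0.05 m and z of block in the frame of corner between -0.003 and 0.003 m and angle between the y axis of block and the y axis of board, either way round below 0.03 rad and angle between block's own z axis and vertical below 0.04 rad and contact force between block and fence_long above 2 N and contact force between block and fence_short above 2 N and contact force between the fingers and block above 2 N and linear speed of block below 0.01 m/s); the arm keeps its last pose, push and grip.
It fails at once if another spacing bar is moved by more than 20 mm (distance of any of bar_narrow, bar_wide from where it was at the start of the episode above 0.02 m).
It fails at once if something else on the table is moved by more than 30 mm (distance of any of square_block, ink_tin, baren, gouge from where it was at the start of the episode above 0.03 m).
It also fails if it takes over 72 s, if anything falls off the work surface, if the arm or the gripper's body presses on something with over 40 N, if the wrist force passes 120 N, or if a joint passes its speed limit or range.

ROBOT

A 7-joint arm with a two-finger parallel gripper is mounted at the origin on the work surface. World frame = base frame: x ahead of the robot, y to its left, z up, the work surface at z = 0. Lengths are in m, angles in rad, forces in N, time in s.
With the tool pointing down it reaches from about 0.425 to 0.875 m from the base axis. Payload 4.7 kg.
Tool frame: the origin (TCP) lies midway between the tips of the shut fingers; the grasp point (between the pads) lies 19 mm behind it; z points along the fingers, y is the line along which they close (so a half turn about z gives the same grasp; the last joint's range is limited). The gripper opens to 87 mm and grips with 3 to 60 N. Pads are 19 mm wide; open, the fingers measure 117 mm over their backs; the gripper's body (75 mm by 190 mm) begins 51 mm behind the grasp point.
Start: joints at [-1.218, 0.321, -0.07, 1.45, 0.023, 1.371, -0.057], TCP at [0.216, 0.613, 0.223] pointing down, gripper open.
Joint ranges: [-2.86, 2.86], [-0.3, 2.09], [-1.38, 1.24], [0.06, 2.45], [-1.56, 4.7], [0.09, 2.05], [-2.69, 2.69]. Speed limits (rad/s): [2.57, 2.57, 3.14, 3.14, 3.14, 3.14, 3.14].

INTERFACE

Orientations are given as a rotation vector (axis times angle).
In Python, from bench import ctrl gives the robot as it stands.
- The arm moves only by the tool shift_gripper, called after "Request:" in YAML: its name, and indented under it one key for each argument. Schema: {"type":"object","properties":{"increments":{"type":"array","items":{"type":"array","prefixItems":[{"type":"array","items":{"type":"number"},"minItems":3,"maxItems":3},{"type":"number"},{"type":"number"}],"minItems":3,"maxItems":3},"minItems":1,"maxItems":20},"grip_force":{"type":"number"},"only":{"type":"string"},"quiet":{"type":"boolean"},"lines":{"type":"string"}},"required":["increments"],"additionalProperties":false}. increments is a list of rows, 1 to 20 of them, each written [[dx, dy, dz], turn, opening]: dx, dy, dz in fractions of the full range, 1 being 1 m, then a turn about the tool's z in a scale on which 1.0 is 2 pi rad, then the opening from 0.0 (shut) to 1.0 (fully open); each row is the pose to reach, as a shift and turn from the pose commanded when the call began, along the tool's axes at that moment; what a row does not reach only later rows make up. A row lasts 1/10 s, in which the tool goes at most 0.05 m and 0.15 rad, less where a joint would pass 70% of its speed; a pose out of reach is approached as far as the arm can. The fingers move at their own pace and stop on an object; grip_force is the grip in N (left out, the last holds). Time passes only in rows, so rows that do not move let the fingers close. The tool returns the time, the measured TCP pose, the force, the opening and the grip force at its end. only (a regular expression) keeps the lines of the reply that match it, lines (a string "A,B") keeps lines A to B, and quiet returns only ok. Input that does not fit is refused with a message, and nothing moves.
- ctrl.get_state(): the state, without advancing time (a new reading comes with each control period).
- ctrl.get_image(name): name is "scene" or "top" or "wrist"; returns the picture (400x640x3 uint8, red, green, blue); there is no depth.
- ctrl.camera_model(name): a dict with "vertical_fov" (degrees; the focal length in pixels is half the picture's height over the tangent of half this angle, whatever the lens; pixels are square), "cx", "cy" (the principal point, pixels), "rvec" (rotation vector, rad) and "tvec" (3), from world to camera coordinates, as OpenCV has them; the wrist camera has in their place "hand_eye" (4x4, takes a point from camera to tool coordinates, whose origin is the TCP and whose axes are the flange's). Camera axes: x right, y down, z forward; pixel columns grow to the right and rows downward; lengths in m; the calibration is good to about 2 mm. A picture is of the moment at which its call begins: read the wrist's pose just before it. camera_model takes no time and is no camera call.
- ctrl.close_job(): hands the job in; it is judged then, once.
The state is a dict: "time": time; "joint_positions": joint angles; "qd": joint speeds; "joint_torque": joint torques, N m; "position": TCP position; "tool_rot": TCP orientation; "ft_force": force on the tool from outside, world axes, zero at the start; "torque": the same for the moment, N m; "grip_width": opening from 0.0 (shut) to 1.0 (fully open); "grip_force": force on a finger pad.
Only numpy, scipy, OpenCV 4.12 (cv2) and the standard library are available. Lean on these libraries where they do the work, as an engineer would, in place of code of your own. Each camera call takes 0.05 s, during which the arm holds its last target. There are 200 camera calls.

## Working session

There is one attempt and no reset: what is moved stays moved. The work goes in short steps, Python scripts to look and compute and a tool call to move; the robot and the scene stay as the last step left them, time stands still between calls to the robot, and variables do not carry over. Pictures are saved under pics/ and viewed, at most 13 in all, crops included, and the job is handed in when it is done.

```bash
ls; mkdir -p pics
```

Run:
```python
from bench import ctrl
import cv2
s=ctrl.get_state();print(s['time'],s['position'],s['tool_rot'],s['grip_width'],s['ft_force'])
for n in('top','scene'):
    print(n,ctrl.camera_model(n)); cv2.imwrite(f'pics/{n}0.png',ctrl.get_image(n)[:,:,::-1])
print(ctrl.camera_model('wrist'))
```

```text
bench.py
pics
0.0 [0.21589761 0.61250234 0.22144831] [-5.29626614e-01 -3.09639967e+00  3.02987675e-03] 1.0000296133933093 [ 0.26943039  0.04184052 -1.03133405]
top {'vertical_fov': 42.11362527059635, 'cx': 317.7479242179577, 'cy': 191.33140937160636, 'rvec': array([ 2.20605112, -2.16537094,  0.11036039]), 'tvec': array([-0.02294435,  0.60628858,  1.21139537])}
scene {'vertical_fov': 48.435888009187615, 'cx': 320.6810036060526, 'cy': 197.90449754439686, 'rvec': array([ 1.27578551,  2.2279288 , -1.00310772]), 'tvec': array([ 0.29831785, -0.31846054,  1.40183894])}
{'vertical_fov': 61.255478919416596, 'cx': 316.24615603183327, 'cy': 202.91610030005126, 'hand_eye': array([[ 1.17030038e-03, -9.71149211e-01, -2.38469789e-01,
         6.43200683e-02],
       [ 9.99999243e-01,  1.04587351e-03,  6.48301225e-04,
        -1.40180691e-04],
       [-3.80187987e-04, -2.38470367e-01,  9.71149700e-01,
        -1.61182294e-01],
       [ 0.00000000e+00,  0.00000000e+00,  0.00000000e+00,
         1.00000000e+00]])}
```

View pics/top0.png

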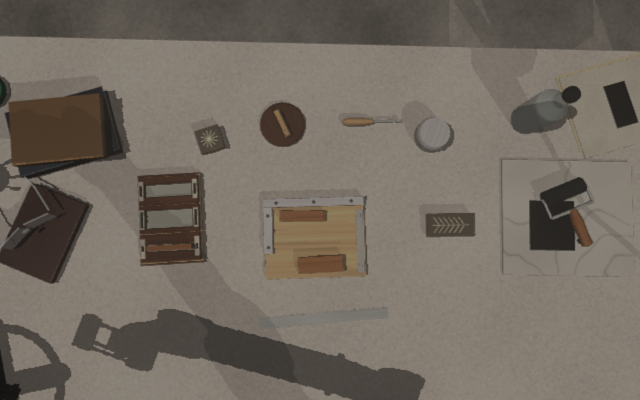

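View pics/scene0.png

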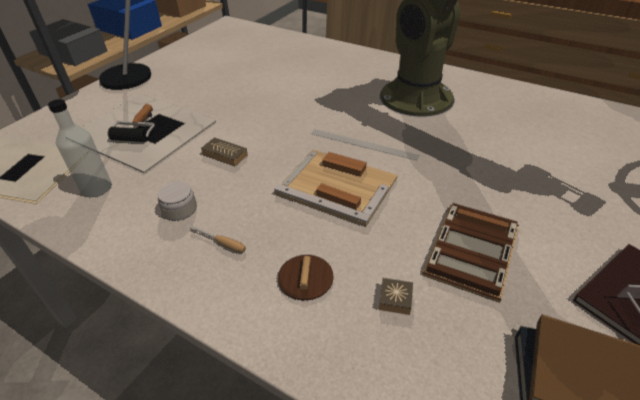

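The top view shows the rack at left (~170,220), with the narrow bar in its near module (~245). The board is at (315,240), the medium bar beside the long fence at (302,215), the wide bar at (321,264), and the block at (450,225). Next I'll zoom in on the rack and convert pixels to positions.

Create h.py:
```python
from bench import ctrl
import cv2, numpy as np
from scipy.spatial.transform import Rotation as R
def cam(n, s=None):
    m=ctrl.camera_model(n); f=200/np.tan(np.radians(m['vertical_fov']/2))
    K=np.array([[f,0,m['cx']],[0,f,m['cy']],[0,0,1]])
    if n=='wrist':
        T=np.eye(4);T[:3,:3]=R.from_rotvec(s['tool_rot']).as_matrix();T[:3,3]=s['position']
        T=T@m['hand_eye'];return K,T[:3,:3],T[:3,3]
    Rm=R.from_rotvec(m['rvec']).as_matrix();return K,Rm.T,-Rm.T@m['tvec']
def ray(c,uv,z):
    K,Rw,t=c; uv=np.atleast_2d(np.array(uv,float))
    d=np.c_[uv,np.ones(len(uv))]@np.linalg.inv(K).T@Rw.T
    return t+d*((z-t[2])/d[:,2])[:,None]
def rectify(n,im,c,z,x0,x1,y0,y1,res=0.0005):
    "ortho picture of plane z: up=+x, left=+y"
    xs=np.arange(x1,x0,-res);ys=np.arange(y1,y0,-res)
    X,Y=np.meshgrid(xs,ys,indexing='ij');P=np.stack([X,Y,np.full_like(X,z)],-1)
    K,Rw,t=c;q=(P-t)@Rw@K.T
    return cv2.remap(im,(q[...,0]/q[...,2]).astype(np.float32),(q[...,1]/q[...,2]).astype(np.float32),cv2.INTER_LINEAR)
```

Run:
```python
from h import *
im=cv2.imread('pics/top0.png');c=cam('top')
print(ray(c,[(170,220)],.016),ray(c,[(302,215),(321,264)],.032),ray(c,[(450,225)],.024),ray(c,[(315,240)],.012))
cr=np.hstack([cv2.resize(im[165:275,130:215],None,fx=4.5,fy=4.5,interpolation=cv2.INTER_CUBIC),cv2.resize(im[185:285,255:375],None,fx=3.4,fy=4.95,interpolation=cv2.INTER_CUBIC)])
cv2.imwrite('pics/c1.png',cr[:,:800]);print(cr.shape)
```

```text
[[0.53224556 0.33830645 0.016     ]] [[ 0.54933183  0.0245904   0.032     ]
 [ 0.43544106 -0.02223532  0.032     ]] [[ 0.53236889 -0.328204    0.024     ]] [[ 0.49098122 -0.00739394  0.012     ]]
(495, 790, 3)
```

View pics/c1.png

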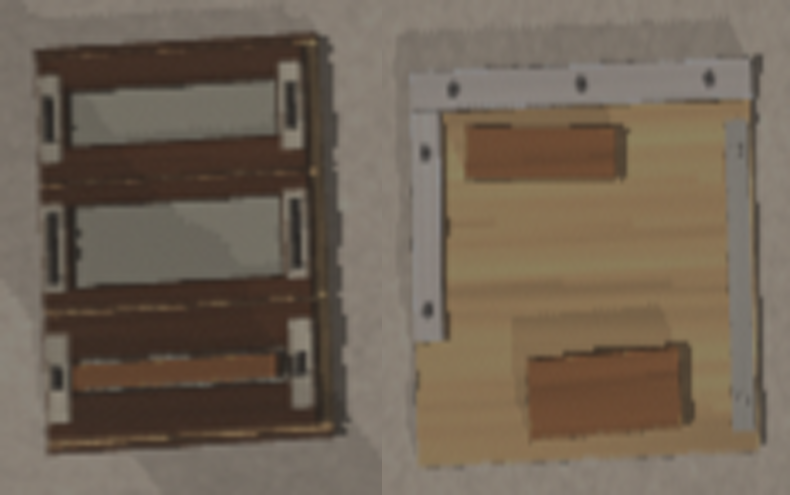

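The medium slot is the far module: its pocket and black label bar are shorter than those of the middle (wide) module. The medium bar lies several mm off the fence. I'll move over the rack, turning the tool so its y is world x.

The rows are not in the units I measure in: turns go in shares of 2 pi rad. I convert before sending: 1.23 rad / 6.2832 = 0.1958.

Request:
shift_gripper:
  increments:
    - [[-0.427, -0.117, 0], 0.1958, 1]
    - [[-0.427, -0.117, 0], 0.1958, 1]
    - [[-0.427, -0.117, 0], 0.1958, 1]
    - [[-0.427, -0.117, 0], 0.1958, 1]
    - [[-0.427, -0.117, 0], 0.1958, 1]
    - [[-0.427, -0.117, 0], 0.1958, 1]
    - [[-0.427, -0.117, 0], 0.1958, 1]
    - [[-0.427, -0.117, 0], 0.1958, 1]
    - [[-0.427, -0.117, 0], 0.1958, 1]
    - [[-0.427, -0.117, 0], 0.1958, 1]
    - [[-0.427, -0.117, 0], 0.1958, 1]
    - [[-0.427, -0.117, 0], 0.1958, 1]
    - [[-0.427, -0.117, 0], 0.1958, 1]

```text
time: 1.4
position: [0.5783, 0.3628, 0.2224]
tool_rot: [-2.215, -2.227, 0.0]
ft_force: [-0.4, 0.2, 0.1]
grip_width: 0.999
grip_force: 0.0
```

Run:
```python
from h import *
s=ctrl.get_state();im=ctrl.get_image('wrist')[:,:,::-1].copy();c=cam('wrist',s)
print(s['position'],R.from_rotvec(s['tool_rot']).as_matrix().round(3),s['joint_positions'])
cv2.imwrite('pics/w1.png',im)
np.savez('w1.npz',K=c[0],R=c[1],t=c[2])
```

```text
[0.57827135 0.36278862 0.22242186] [[-0.005  1.    -0.001]
 [ 1.     0.005  0.001]
 [ 0.001 -0.001 -1.   ]] [-0.8173389   0.39604618  0.29863655  1.37044094 -0.11680791  1.39254826
 -0.51436567]
```

View pics/w1.png

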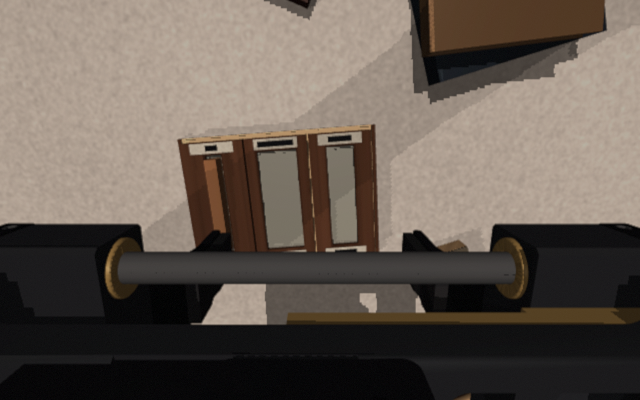

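The rack is visible, with the medium slot at right (columns 328–357, rows 145–245), but the gripper hides its near end. I'll shift toward −y for a clear view and measure.

Request:
shift_gripper:
  increments:
    - [[-0.04, 0.01, 0], 0, 1]
    - [[-0.08, 0.02, 0], 0, 1]
    - [[-0.08, 0.02, 0], 0, 1]
    - [[-0.08, 0.02, 0], 0, 1]

```text
time: 1.85
position: [0.6001, 0.2803, 0.2231]
tool_rot: [-2.221, -2.222, -0.001]
ft_force: [-0.5, 0.9, -0.0]
grip_width: 1.001
grip_force: 0.0
```

Create slot.py:
```python
from h import *
s=ctrl.get_state();im=ctrl.get_image('wrist')[:,:,::-1].copy();c=cam('wrist',s)
cv2.imwrite('pics/w2.png',im)
o=rectify('wrist',im,c,.024,.44,.68,.24,.45)  # 1px=.5mm, row->x, col->y
cv2.imwrite('pics/o2.png',o)
hsv=cv2.cvtColor(o,cv2.COLOR_BGR2HSV);m=((hsv[...,1]<60)&(hsv[...,2]>70)).astype(np.uint8)
m=cv2.morphologyEx(m,cv2.MORPH_OPEN,np.ones((5,5)))
for k in cv2.findContours(m,cv2.RETR_LIST,cv2.CHAIN_APPROX_NONE)[0]:
    (cx,cy),(w,h),a=cv2.minAreaRect(k)
    if w*h>500: print('x %.4f y %.4f'%(.68-cy*.0005,.45-cx*.0005),'size',round(w/2,1),round(h/2,1),'a',round(a,1))
```

```bash
python3 slot.py
```

```text
x 0.4664 y 0.3984 size 45.6 11.2 a 85.2
x 0.4768 y 0.2724 size 45.9 11.3 a 85.4
x 0.5340 y 0.4041 size 37.4 5.5 a 85.2
x 0.5342 y 0.4040 size 45.6 11.1 a 84.9
x 0.5442 y 0.2777 size 37.8 5.6 a 85.0
x 0.5401 y 0.3407 size 40.9 108.0 a 85.3
x 0.5445 y 0.2778 size 45.6 10.9 a 85.2
x 0.6017 y 0.4096 size 24.7 5.6 a 85.2
x 0.6120 y 0.2832 size 24.2 5.3 a 85.6
x 0.6017 y 0.4095 size 45.5 10.9 a 85.2
x 0.6068 y 0.3462 size 28.8 108.3 a 85.4
x 0.6123 y 0.2834 size 45.5 11.2 a 85.6
x 0.5600 y 0.3450 size 240.0 210.0 a 90.0
```

View pics/o2.png

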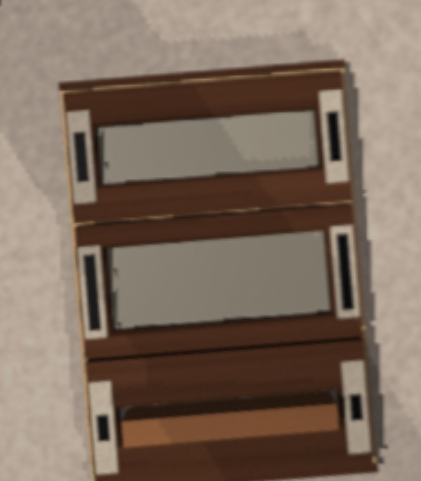

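The medium slot centre is (0.607, 0.3465) with a yaw of about +0.083. Next I'll go over the board.

Request:
shift_gripper:
  increments:
    - [[-0.29, -0.05, 0], 0, 1]
    - [[-0.29, -0.05, 0], 0, 1]
    - [[-0.29, -0.05, 0], 0, 1]
    - [[-0.29, -0.05, 0], 0, 1]
    - [[-0.29, -0.05, 0], 0, 1]
    - [[-0.29, -0.05, 0], 0, 1]
    - [[-0.29, -0.05, 0], 0, 1]
    - [[-0.29, -0.05, 0], 0, 1]
    - [[-0.29, -0.05, 0], 0, 1]

```text
time: 2.8
position: [0.551, -0.0062, 0.2226]
tool_rot: [-2.214, -2.228, -0.001]
ft_force: [0.1, 0.0, 0.2]
grip_width: 0.999
grip_force: 0.0
```

Create board.py:
```python
from h import *
s=ctrl.get_state();im=ctrl.get_image('wrist')[:,:,::-1].copy();c=cam('wrist',s)
cv2.imwrite('pics/w3.png',im); print(s['position'],R.from_rotvec(s['tool_rot']).as_matrix()[:,1])
o=rectify('wrist',im,c,.032,.40,.64,-.05,.16); cv2.imwrite('pics/o3.png',o)
o2=rectify('wrist',im,c,.021,.40,.64,-.05,.16); cv2.imwrite('pics/o3b.png',np.hstack([o,o2]))
hsv=cv2.cvtColor(o,cv2.COLOR_BGR2HSV)
for u in [(120,110),(60,110),(60,150),(110,150),(60,10)]: print(hsv[u])
```

```bash
python3 board.py
```

```text
[ 0.55095231 -0.00617271  0.22255601] [9.99980210e-01 6.28933575e-03 1.55004366e-04]
[ 11  27 162]
[ 16  40 166]
[ 14  43 161]
[ 10  29 161]
[ 15  44 162]
```

View pics/o3b.png

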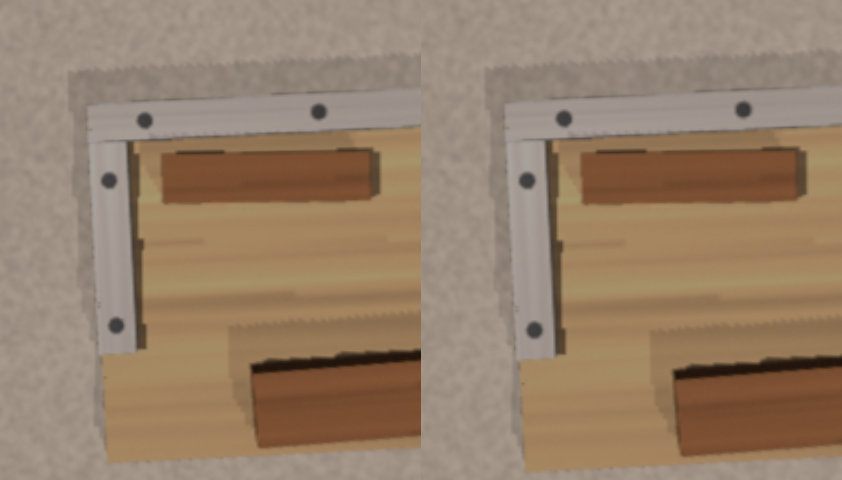

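The bar (right panel, ~(690,175)) sits about 6 mm off the long fence. The fences and the inside corner (~(550,140)) are clear, so I'll measure both.

Run:
```python
import cv2,numpy as np
a=cv2.imread('pics/o3b.png');o,o2=a[:,:420],a[:,420:]  
print(a.shape)
h=cv2.cvtColor(o,cv2.COLOR_BGR2HSV)
print(h[175,270],h[240,300],h[120,230],h[270,112],h[140,300])
m=((h[...,1]>120)&(h[...,0]<14)&(h[...,2]>80)).astype(np.uint8);m=cv2.morphologyEx(m,cv2.MORPH_OPEN,np.ones((7,7)))
for k in cv2.findContours(m,cv2.RETR_EXTERNAL,cv2.CHAIN_APPROX_NONE)[0]:
    if cv2.contourArea(k)>2000:
        (cx,cy),(w,hh),an=cv2.minAreaRect(k);print('bar x %.4f y %.4f'%(.64-cy*.0005,.16-cx*.0005),w/2,hh/2,an)
S=cv2.cvtColor(o2,cv2.COLOR_BGR2HSV)[...,1].astype(float)
# long fence face: sat step scanning down rows 105..150 per column
P=[]
for c in range(140,410,3):
    i=np.argmax(S[110:160,c]>75); P.append((c,110+i))
P=np.array(P);w=np.ones(len(P),bool)
for _ in range(5):
    f=np.polyfit(P[w,0],P[w,1],1);w=abs(np.polyval(f,P[:,0])-P[:,1])<1.5
print('long: slope',f[0],'n',w.sum(),'x at y=.05: %.4f'%(.64-np.polyval(f,220)*.0005), S[110:160:3,300])
V=cv2.cvtColor(o2,cv2.COLOR_BGR2GRAY).astype(float)
Q=np.array([(r,115+np.argmax(V[r,115:150]<80)) for r in range(160,340,3)]);w=np.ones(len(Q),bool)
print(V[250,105:145:2])
for _ in range(5):
    g=np.polyfit(Q[w,0],Q[w,1],1);w=abs(np.polyval(g,Q[:,0])-Q[:,1])<1.5
print('short: slope',g[0],w.sum())
# intersection
A=np.array([[f[0],-1],[-1,g[0]]]);u=np.linalg.solve(A,[-f[1],-g[1]])
print('corner x %.4f y %.4f'%(.64-u[1]*.0005,.16-u[0]*.0005),u)
```

```text
(480, 842, 3)
[ 12 151 120] [ 16 107 164] [ 10  29 160] [ 12  28 166] [ 16 109 141]
bar x 0.4380 y -0.0089 37.526275634765625 84.23551177978516 85.53284454345703
bar x 0.5517 y 0.0270 24.489904403686523 103.92192840576172 89.15123748779297
long: slope -0.048765965619898384 n 90 x at y=.05: 0.5720 [ 28.  29.  29.  29.  27.  30.  29.  63. 107. 108. 107. 107. 107. 109.
 144. 153. 152.]
[153. 156. 158. 159. 158. 156. 154. 152. 151. 152. 153. 154. 125.  76.
  65.  69.  69.  69.  75. 116.]
short: slope 0.049048625792811835 56
corner x 0.5697 y 0.0969 [126.25996058 140.61363603]
```

Bar centre is (0.5517, 0.0270) with yaw 0.015. The corner is (0.5697, 0.0973) with board yaw 0.049. I'll descend to the bar, keeping the fingertips above the fence top (z > 0.021).

Scaled: -0.0085 rad / 6.2832 = -0.0014.

Request:
shift_gripper:
  increments:
    - [[0.0332, 0.0009, 0.04], -0.0014, 0.7]
    - [[0.0332, 0.0009, 0.08], -0.0014, 0.7]
    - [[0.0332, 0.0009, 0.12], -0.0014, 0.7]
    - [[0.0332, 0.0009, 0.15], -0.0014, 0.7]
    - [[0.0332, 0.0009, 0.17], -0.0014, 0.7]
    - [[0.0332, 0.0009, 0.17], -0.0014, 0.7]
    - [[0.0332, 0.0009, 0.17], -0.0014, 0.7]
    - [[0.0332, 0.0009, 0.17], -0.0014, 0.7]

```text
time: 3.65
position: [0.5528, 0.0249, 0.054]
tool_rot: [2.207, 2.234, 0.004]
ft_force: [-0.1, 0.3, -0.2]
grip_width: 0.702
grip_force: 0.0
```

```bash
python3 -c "
from h import *
s=ctrl.get_state();print(s['position'],R.from_rotvec(s['tool_rot']).as_matrix()[:,1])"
```

```text
[0.55282701 0.0248708  0.05404671] [0.99992729 0.01178408 0.00256085]
```

Scaled: -0.003 rad / 6.2832 = -0.0005.

Request:
shift_gripper:
  increments:
    - [[0.002, -0.001, 0.012], -0.0005, 0.7]
    - [[0.002, -0.001, 0.022], -0.0005, 0.7]
    - [[0.002, -0.001, 0.028], -0.0005, 0.7]
    - [[0.002, -0.001, 0.0305], -0.0005, 0.7]
    - [[0.002, -0.001, 0.0305], -0.0005, 0.7]
    - [[0.002, -0.001, 0.0305], -0.0005, 0.7]

```text
time: 4.25
position: [0.5506, 0.0258, 0.022]
tool_rot: [2.206, 2.236, 0.0]
ft_force: [-0.1, -0.1, -0.5]
grip_width: 0.702
grip_force: 0.0
```

Request:
shift_gripper:
  increments:
    - [[0, 0, 0], 0, 0.1]
    - [[0, 0, 0], 0, 0.1]
    - [[0, 0, 0], 0, 0.1]
    - [[0, 0, 0], 0, 0.1]
    - [[0, 0, 0], 0, 0.1]
    - [[0, 0, 0], 0, 0.1]
  grip_force: 20

```text
time: 4.85
position: [0.5505, 0.0259, 0.0221]
tool_rot: [2.206, 2.236, 0.0]
ft_force: [0.0, -0.3, -1.6]
grip_width: 0.284
grip_force: 20.0
```

Gripped at a width of about 24.7 mm. I'll lift and carry the bar over the slot.

Scaled: -0.0695 rad / 6.2832 = -0.0111.

Request:
shift_gripper:
  increments:
    - [[0, 0, -0.03], 0, 0.1]
    - [[0, 0, -0.07], 0, 0.1]
    - [[0.05, 0.01, -0.07], -0.0016, 0.1]
    - [[0.1, 0.02, -0.07], -0.0032, 0.1]
    - [[0.15, 0.03, -0.07], -0.0048, 0.1]
    - [[0.2, 0.04, -0.07], -0.0064, 0.1]
    - [[0.25, 0.05, -0.07], -0.0088, 0.1]
    - [[0.29, 0.055, -0.07], -0.0103, 0.1]
    - [[0.31, 0.058, -0.07], -0.0111, 0.1]
    - [[0.3187, 0.0603, -0.07], -0.0111, 0.1]
    - [[0.3187, 0.0603, -0.07], -0.0111, 0.1]
    - [[0.3187, 0.0603, -0.07], -0.0111, 0.1]
    - [[0.3187, 0.0603, -0.07], -0.0111, 0.1]

```text
time: 6.15
position: [0.6072, 0.3426, 0.0923]
tool_rot: [2.13, 2.308, -0.001]
ft_force: [0.2, 0.3, -0.1]
grip_width: 0.283
grip_force: 20.0
```

Run:
```python
from h import *
s=ctrl.get_state();print(s['position'],R.from_rotvec(s['tool_rot']).as_matrix()[:,1],s['grip_width'])
im=ctrl.get_image('wrist')[:,:,::-1];c=cam('wrist',s)
o=rectify('wrist',im,c,.024,.56,.66,.24,.45,.0004);z=s['position'][2]+.010
o2=rectify('wrist',im,c,z,.56,.66,.24,.45,.0004)
cv2.imwrite('pics/o4.png',np.vstack([o,o2]))
```

```text
[0.60718653 0.34259563 0.09228985] [9.96823248e-01 7.96452483e-02 2.16241731e-04] 0.28301945817572477
```

View pics/o4.png

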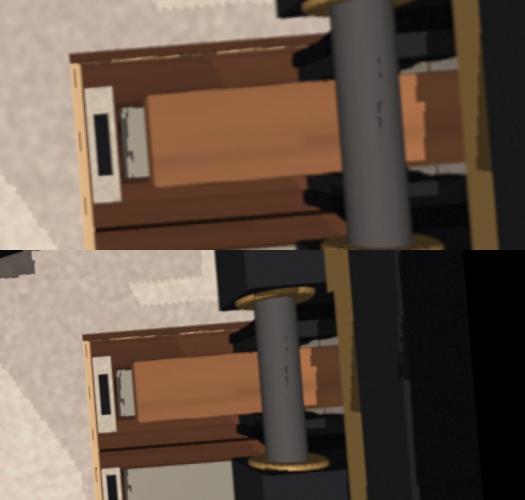

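The bar's far end is at y≈0.396 and its centreline at x≈0.607, which agrees with the TCP. I'll correct +2.8 mm in y and descend.

Scaled: -0.003 rad / 6.2832 = -0.0005.

Request:
shift_gripper:
  increments:
    - [[0.003, 0, 0.02], -0.0005, 0.1]
    - [[0.003, 0, 0.04], -0.0005, 0.1]
    - [[0.003, 0, 0.05], -0.0005, 0.1]
    - [[0.003, 0, 0.055], -0.0005, 0.1]
    - [[0.003, 0, 0.055], -0.0005, 0.1]
    - [[0.003, 0, 0.055], -0.0005, 0.1]
    - [[0.003, 0, 0.055], -0.0005, 0.1]

```text
time: 6.9
position: [0.607, 0.3487, 0.0383]
tool_rot: [2.124, 2.314, 0.003]
ft_force: [0.2, -0.9, -0.7]
grip_width: 0.281
grip_force: 20.0
```

Request:
shift_gripper:
  increments:
    - [[-0.003, 0, 0], 0, 0.1]
    - [[-0.003, 0, 0], 0, 0.1]
    - [[-0.003, 0, 0], 0, 0.1]
    - [[-0.003, 0, 0], 0, 0.1]
    - [[-0.003, 0, 0], 0, 0.1]

```text
time: 7.4
position: [0.6064, 0.3455, 0.0371]
tool_rot: [-2.124, -2.315, -0.0]
ft_force: [0.1, -0.2, 0.5]
grip_width: 0.284
grip_force: 20.0
```

Request:
shift_gripper:
  increments:
    - [[0, 0, 0], 0, 0.1]
    - [[0, 0, 0], 0, 0.1]
    - [[0, 0, 0], 0, 0.1]

```text
time: 7.7
position: [0.6065, 0.3455, 0.0371]
tool_rot: [2.124, 2.315, 0.0]
ft_force: [-0.1, 0.4, -1.1]
grip_width: 0.285
grip_force: 20.0
```

Request:
shift_gripper:
  increments:
    - [[0, 0.0003, 0.004], 0, 0.1]
    - [[0, 0.0003, 0.007], 0, 0.1]
    - [[0, 0.0003, 0.009], 0, 0.1]
    - [[0, 0.0003, 0.0105], 0, 0.1]
    - [[0, 0.0003, 0.0105], 0, 0.1]
    - [[0, 0.0003, 0.0105], 0, 0.1]

```text
time: 8.3
position: [0.6068, 0.3455, 0.0266]
tool_rot: [2.124, 2.315, 0.0]
ft_force: [0.4, 0.3, 0.3]
grip_width: 0.284
grip_force: 20.0
```

The bar went in without force, with its bottom about 0.6 mm above the floor. I'll touch down, release and lift.

Request:
shift_gripper:
  increments:
    - [[0, 0, 0.0007], 0, 0.1]
    - [[0, 0, 0.0007], 0, 0.1]
    - [[0, 0, 0.0007], 0, 0.35]
    - [[0, 0, 0.0007], 0, 0.5]
    - [[0, 0, 0.0007], 0, 0.5]
    - [[0, 0, 0.0007], 0, 0.5]
    - [[0, 0, -0.02], 0, 0.5]
    - [[0, 0, -0.06], 0, 0.6]
    - [[0, 0, -0.1], 0, 0.7]
    - [[0, 0, -0.15], 0, 0.8]
    - [[-0.03, 0, -0.19], 0, 0.8]
    - [[-0.07, 0, -0.19], 0, 0.8]
    - [[-0.07, 0, -0.19], 0, 0.8]
    - [[-0.07, 0, -0.19], 0, 0.8]

```text
time: 9.7
position: [0.6132, 0.274, 0.217]
tool_rot: [2.127, 2.312, 0.001]
ft_force: [0.4, 1.1, 0.1]
grip_width: 0.799
grip_force: 0.0
```

Run:
```python
from h import *
s=ctrl.get_state();im=ctrl.get_image('wrist')[:,:,::-1];c=cam('wrist',s)
o=rectify('wrist',im,c,.036,.54,.66,.24,.45,.0005)
h=cv2.cvtColor(o,cv2.COLOR_BGR2HSV);m=((h[...,1]>120)&(h[...,0]<14)&(h[...,2]>95)).astype(np.uint8);m=cv2.morphologyEx(m,cv2.MORPH_OPEN,np.ones((7,7)))
for k in cv2.findContours(m,cv2.RETR_EXTERNAL,cv2.CHAIN_APPROX_NONE)[0]:
    if cv2.contourArea(k)>2000:
        (cx,cy),(w,hh),an=cv2.minAreaRect(k);print('x %.4f y %.4f'%(.66-cy*.0005,.45-cx*.0005),w/2,hh/2,an)
cv2.imwrite('pics/o5.png',o)
```

```text
x 0.6069 y 0.3468 24.673128128051758 104.7579116821289 84.86743927001953
```

View pics/o5.png

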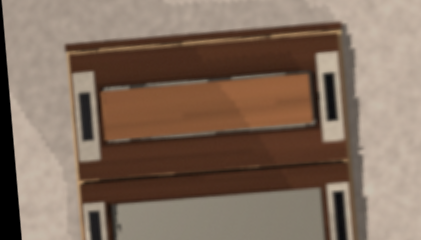

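The bar lies flat in its slot at (0.6069, 0.3468), measured size 24.7 × 104.8. Next is the block.

Scaled: 0.083 rad / 6.2832 = 0.0132.

Request:
shift_gripper:
  increments:
    - [[-0.05, -0.01, 0], 0.0016, 0.8]
    - [[-0.1, -0.02, 0], 0.0032, 0.9]
    - [[-0.15, -0.03, 0], 0.0048, 1]
    - [[-0.2, -0.04, 0], 0.0064, 1]
    - [[-0.25, -0.05, 0], 0.008, 1]
    - [[-0.3, -0.06, 0], 0.0095, 1]
    - [[-0.35, -0.07, 0], 0.0111, 1]
    - [[-0.4, -0.08, 0], 0.0132, 1]
    - [[-0.45, -0.09, 0], 0.0132, 1]
    - [[-0.5, -0.1, 0], 0.0132, 1]
    - [[-0.55, -0.11, 0], 0.0132, 1]
    - [[-0.59, -0.118, 0], 0.0132, 1]
    - [[-0.62, -0.123, 0], 0.0132, 1]
    - [[-0.636, -0.126, 0], 0.0132, 1]
    - [[-0.636, -0.126, 0], 0.0132, 1]
    - [[-0.636, -0.126, 0], 0.0132, 1]
    - [[-0.636, -0.126, 0], 0.0132, 1]

```text
time: 11.45
position: [0.5435, -0.3656, 0.2163]
tool_rot: [-2.213, -2.229, -0.003]
ft_force: [-0.3, -0.5, 0.4]
grip_width: 1.0
grip_force: 0.0
```

Run:
```python
from h import *
s=ctrl.get_state();im=ctrl.get_image('wrist')[:,:,::-1];c=cam('wrist',s)
print(s['position'],R.from_rotvec(s['tool_rot']).as_matrix()[:,1])
o=rectify('wrist',im,c,.024,.44,.62,-.42,-.24,.0005)
cv2.imwrite('pics/o6.png',o); h=cv2.cvtColor(o,cv2.COLOR_BGR2HSV); print(h[176,190],h[20,300],h[200,130])
m=(h[...,2]<115).astype(np.uint8);m=cv2.morphologyEx(m,cv2.MORPH_OPEN,np.ones((7,7)))
for k in cv2.findContours(m,cv2.RETR_EXTERNAL,cv2.CHAIN_APPROX_NONE)[0]:
    if cv2.contourArea(k)>2000:
        (cx,cy),(w,hh),an=cv2.minAreaRect(k);print('x %.4f y %.4f'%(.62-cy*.0005,-.24-cx*.0005),w/2,hh/2,an)
```

```text
[ 0.543516   -0.36558552  0.21627201] [9.99973647e-01 7.24613252e-03 4.46448524e-04]
[ 19  71 147] [ 14  44 152] [ 18  70 110]
x 0.5368 y -0.3321 56.118831634521484 115.68574523925781 88.09085083007812
```

View pics/o6.png

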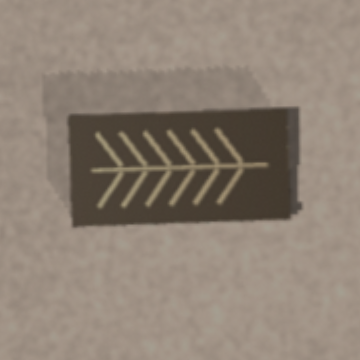

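The block is face up at (0.5368, −0.3296) with yaw 0.033; the blob includes the right side face, which I corrected for. Descending.

Scaled: -0.026 rad / 6.2832 = -0.0041.

Request:
shift_gripper:
  increments:
    - [[0.036, -0.0064, 0.04], -0.0041, 1]
    - [[0.036, -0.0064, 0.08], -0.0041, 1]
    - [[0.036, -0.0064, 0.12], -0.0041, 1]
    - [[0.036, -0.0064, 0.15], -0.0041, 1]
    - [[0.036, -0.0064, 0.165], -0.0041, 1]
    - [[0.036, -0.0064, 0.165], -0.0041, 1]
    - [[0.036, -0.0064, 0.165], -0.0041, 1]
    - [[0.036, -0.0064, 0.165], -0.0041, 1]
    - [[0.036, -0.0064, 0.165], -0.0041, 1]

```text
time: 12.4
position: [0.5365, -0.3335, 0.0534]
tool_rot: [2.187, 2.251, 0.002]
ft_force: [0.3, 0.1, 0.6]
grip_width: 1.001
grip_force: 0.0
```

Scaled: -0.004 rad / 6.2832 = -0.0006.

Request:
shift_gripper:
  increments:
    - [[0.0035, 0, 0.015], -0.0006, 1]
    - [[0.0035, 0, 0.028], -0.0006, 1]
    - [[0.0035, 0, 0.036], -0.0006, 1]
    - [[0.0035, 0, 0.0405], -0.0006, 1]
    - [[0.0035, 0, 0.0405], -0.0006, 1]
    - [[0.0035, 0, 0.0405], -0.0006, 1]
    - [[0.0035, 0, 0.0405], -0.0006, 1]

```text
time: 13.1
position: [0.5356, -0.3296, 0.0115]
tool_rot: [2.184, 2.257, 0.0]
ft_force: [-0.9, -0.8, 0.9]
grip_width: 1.0
grip_force: 0.0
```

Request:
shift_gripper:
  increments:
    - [[0, 0, 0], 0, 0.4]
    - [[0, 0, 0], 0, 0.4]
    - [[0, 0, 0], 0, 0.4]
    - [[0, 0, 0], 0, 0.4]
    - [[0, 0, 0], 0, 0.4]
    - [[0, 0, 0], 0, 0.4]
  grip_force: 35

```text
time: 13.7
position: [0.5354, -0.3293, 0.0111]
tool_rot: [2.184, 2.258, 0.0]
ft_force: [-0.3, -0.4, -0.4]
grip_width: 0.637
grip_force: 35.0
```

Scaled: -0.0157 rad / 6.2832 = -0.0025.

Request:
shift_gripper:
  increments:
    - [[0, 0, -0.03], 0, 0.4]
    - [[0, 0, -0.07], 0, 0.4]
    - [[0.04, 0.002, -0.08], -0.0003, 0.4]
    - [[0.08, 0.004, -0.08], -0.0006, 0.4]
    - [[0.12, 0.006, -0.08], -0.001, 0.4]
    - [[0.16, 0.008, -0.08], -0.0013, 0.4]
    - [[0.2, 0.01, -0.08], -0.0016, 0.4]
    - [[0.24, 0.0115, -0.08], -0.0019, 0.4]
    - [[0.28, 0.013, -0.08], -0.0022, 0.4]
    - [[0.32, 0.0145, -0.08], -0.0025, 0.4]
    - [[0.345, 0.015, -0.08], -0.0025, 0.4]
    - [[0.3627, 0.0155, -0.08], -0.0025, 0.4]
    - [[0.3627, 0.0155, -0.08], -0.0025, 0.4]
    - [[0.3627, 0.0155, -0.08], -0.0025, 0.4]
    - [[0.3627, 0.0155, -0.08], -0.0025, 0.4]
    - [[0.3627, 0.0155, -0.08], -0.0025, 0.4]
    - [[0.3627, 0.0155, -0.08], -0.0025, 0.4]

```text
time: 15.4
position: [0.5388, 0.0325, 0.0911]
tool_rot: [2.169, 2.273, -0.0]
ft_force: [-0.1, 0.9, -1.1]
grip_width: 0.634
grip_force: 35.0
```

Run:
```python
from h import *
s=ctrl.get_state();im=ctrl.get_image('wrist')[:,:,::-1];c=cam('wrist',s)
print(s['position'],R.from_rotvec(s['tool_rot']).as_matrix().round(4)[:,1],s['grip_width'])
z=s['position'][2]+.0129
o=rectify('wrist',im,c,z,.48,.6,-.02,.16,.0004);cv2.imwrite('pics/o7.png',o)
```

```text
[0.53883006 0.03248887 0.09109191] [9.989e-01 4.670e-02 1.000e-04] 0.6343999320130137
```

View pics/o7.png

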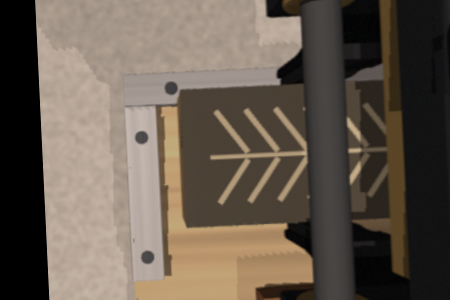

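The held block is level, its end at y≈0.088, about 6 mm short of both fences as planned. I'll lower it to the deck.

Scaled: -0.002 rad / 6.2832 = -0.0003.

Request:
shift_gripper:
  increments:
    - [[0, 0, 0.03], -0.0003, 0.4]
    - [[0, 0, 0.05], -0.0003, 0.4]
    - [[0, 0, 0.06], -0.0003, 0.4]
    - [[0, 0, 0.064], -0.0003, 0.4]
    - [[0, 0, 0.066], -0.0003, 0.4]
    - [[0, 0, 0.0668], -0.0003, 0.4]
    - [[0, 0, 0.0668], -0.0003, 0.4]
    - [[0, 0, 0.0668], -0.0003, 0.4]

```text
time: 16.25
position: [0.5394, 0.0338, 0.025]
tool_rot: [2.164, 2.277, 0.002]
ft_force: [0.2, 0.1, -1.8]
grip_width: 0.638
grip_force: 35.0
```

Request:
shift_gripper:
  increments:
    - [[0, 0, 0], 0, 0.4]
    - [[0, 0, 0], 0, 0.4]

```text
time: 16.45
position: [0.539, 0.0338, 0.0245]
tool_rot: [2.164, 2.277, 0.001]
ft_force: [0.4, -0.0, -1.0]
grip_width: 0.641
grip_force: 35.0
```

Request:
shift_gripper:
  increments:
    - [[0.003, 0.002, 0.0013], 0, 0.4]
    - [[0.005, 0.004, 0.0013], 0, 0.4]
    - [[0.005, 0.004, 0.0013], 0, 0.4]
    - [[0.005, 0.004, 0.0013], 0, 0.4]

```text
time: 16.85
position: [0.5431, 0.0395, 0.0231]
tool_rot: [2.164, 2.277, 0.002]
ft_force: [0.5, 0.7, -0.2]
grip_width: 0.639
grip_force: 35.0
```

Request:
shift_gripper:
  increments:
    - [[0.002, 0, 0], 0, 0.4]
    - [[0.002, 0, 0], 0, 0.4]
    - [[0.002, 0, 0], 0, 0.4]

```text
time: 17.15
position: [0.5426, 0.041, 0.0231]
tool_rot: [2.164, 2.277, 0.001]
ft_force: [0.5, -0.4, 0.1]
grip_width: 0.636
grip_force: 35.0
```

Request:
shift_gripper:
  increments:
    - [[0.0015, 0, 0], 0, 0.4]
    - [[0.0015, 0, 0], 0, 0.4]
    - [[0.0015, 0, 0], 0, 0.4]

```text
time: 17.45
position: [0.5424, 0.0422, 0.0231]
tool_rot: [2.165, 2.277, 0.0]
ft_force: [-0.3, -1.6, 1.7]
grip_width: 0.638
grip_force: 35.0
```

Request:
shift_gripper:
  increments:
    - [[0.001, 0, 0], 0, 0.4]
    - [[0.001, 0, 0], 0, 0.4]
    - [[0.001, 0, 0], 0, 0.4]

```text
time: 17.75
position: [0.5424, 0.0423, 0.0231]
tool_rot: [2.165, 2.276, -0.001]
ft_force: [-0.3, -5.3, 2.1]
grip_width: 0.64
grip_force: 35.0
```

Request:
shift_gripper:
  increments:
    - [[0, 0.001, 0], 0, 0.4]
    - [[0, 0.002, 0], 0, 0.4]
    - [[0, 0.002, 0], 0, 0.4]
    - [[0, 0.002, 0], 0, 0.4]

```text
time: 18.15
position: [0.5425, 0.0423, 0.0232]
tool_rot: [-2.164, -2.275, 0.005]
ft_force: [-5.5, -5.8, 8.2]
grip_width: 0.636
grip_force: 35.0
```

Request:
shift_gripper:
  increments:
    - [[0, 0.001, 0], 0, 0.4]
    - [[0, 0.001, 0], 0, 0.4]
    - [[0, 0.001, 0], 0, 0.4]

```text
time: 18.45
position: [0.5425, 0.0423, 0.0232]
tool_rot: [-2.163, -2.273, 0.008]
ft_force: [-9.2, -6.4, 11.6]
grip_width: 0.641
grip_force: 35.0
```

The y contact is firm, but x may be stuck by friction 2 mm short of home. I'll relieve y and z, push x, then re-press y.

Request:
shift_gripper:
  increments:
    - [[-0.003, -0.003, -0.001], 0, 0.4]
    - [[-0.003, -0.003, -0.001], 0, 0.4]
    - [[-0.003, -0.003, -0.001], 0, 0.4]

```text
time: 18.75
position: [0.5422, 0.0416, 0.0236]
tool_rot: [-2.163, -2.277, -0.001]
ft_force: [-0.3, 0.2, -1.3]
grip_width: 0.642
grip_force: 35.0
```

Request:
shift_gripper:
  increments:
    - [[0, 0.002, 0], 0, 0.4]
    - [[0, 0.003, 0], 0, 0.4]
    - [[0, 0.003, 0], 0, 0.4]
    - [[0, 0.003, 0], 0, 0.4]

```text
time: 19.15
position: [0.545, 0.041, 0.0236]
tool_rot: [-2.163, -2.277, 0.001]
ft_force: [-2.0, 0.8, -2.3]
grip_width: 0.637
grip_force: 35.0
```

Request:
shift_gripper:
  increments:
    - [[0, 0.001, 0], 0, 0.4]
    - [[0, 0.001, 0], 0, 0.4]
    - [[0, 0.001, 0], 0, 0.4]

```text
time: 19.45
position: [0.5451, 0.041, 0.0235]
tool_rot: [-2.163, -2.275, 0.003]
ft_force: [-5.5, 1.2, 0.1]
grip_width: 0.639
grip_force: 35.0
```

x home is at 0.545. I'll relieve x slightly, slide y home, then press both.

Request:
shift_gripper:
  increments:
    - [[0, -0.0012, 0], 0, 0.4]
    - [[0.001, -0.0012, 0], 0, 0.4]
    - [[0.002, -0.0012, 0], 0, 0.4]
    - [[0.003, -0.0012, 0], 0, 0.4]
    - [[0.003, -0.0012, 0], 0, 0.4]
    - [[0.003, -0.0012, 0], 0, 0.4]

```text
time: 20.05
position: [0.545, 0.0425, 0.0239]
tool_rot: [2.165, 2.276, -0.002]
ft_force: [-3.5, -4.6, -1.9]
grip_width: 0.638
grip_force: 35.0
```

Request:
shift_gripper:
  increments:
    - [[0.001, 0.001, 0], 0, 0.4]
    - [[0.001, 0.0015, 0], 0, 0.4]
    - [[0.001, 0.0015, 0], 0, 0.4]

```text
time: 20.35
position: [0.545, 0.0424, 0.0239]
tool_rot: [-2.165, -2.275, 0.006]
ft_force: [-7.4, -6.5, 3.3]
grip_width: 0.64
grip_force: 35.0
```

Request:
shift_gripper:
  increments:
    - [[0.0005, 0.0015, 0], 0, 0.4]
    - [[0.0005, 0.0015, 0], 0, 0.4]
    - [[0.0005, 0.0015, 0], 0, 0.4]

```text
time: 20.65
position: [0.545, 0.0425, 0.0238]
tool_rot: [-2.164, -2.273, 0.01]
ft_force: [-11.2, -7.0, 7.2]
grip_width: 0.641
grip_force: 35.0
```

Request:
shift_gripper:
  increments:
    - [[0.001, 0, 0], 0, 0.4]
    - [[0.002, 0, 0], 0, 0.4]
    - [[0.003, 0, 0], 0, 0.4]
    - [[0.003, 0, 0], 0, 0.4]
    - [[0.003, 0, 0], 0, 0.4]
    - [[0.003, 0, 0], 0, 0.4]
  grip_force: 45

```text
time: 21.25
position: [0.5451, 0.0425, 0.0238]
tool_rot: [-2.167, -2.274, 0.014]
ft_force: [-10.1, -12.3, 8.1]
grip_width: 0.639
grip_force: 45.0
```

Run:
```python
from h import *
s=ctrl.get_state();im=ctrl.get_image('wrist')[:,:,::-1];c=cam('wrist',s)
print(s['position'],R.from_rotvec(s['tool_rot']).as_matrix().round(4)[:,1:],s['ft_force'])
a=rectify('wrist',im,c,.036,.48,.6,-.02,.16,.0004)
b=ctrl.get_image('scene')[:,:,::-1]
np.copyto(a,a);b=cv2.resize(b[140:230,270:410],None,fx=3.21,fy=3.21,interpolation=cv2.INTER_CUBIC)
cv2.imwrite('pics/o8.png',np.vstack([a,cv2.resize(b,(a.shape[1],288))]))
```

```text
[0.54507231 0.04251344 0.02384399] [[ 0.9988 -0.0063]
 [ 0.0484 -0.006 ]
 [-0.0066 -1.    ]] [-10.14933321 -12.29992737   8.07765847]
```

View pics/o8.png

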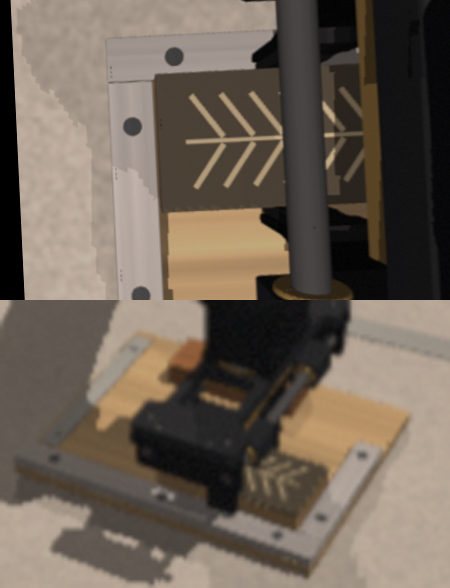

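The block is seated against both fences, square and flat, with about 10 N in x and 12 N in y. I'll dwell briefly to check it is steady, then hand in.

Request:
shift_gripper:
  increments:
    - [[0, 0, 0], 0, 0.4]
    - [[0, 0, 0], 0, 0.4]
    - [[0, 0, 0], 0, 0.4]
    - [[0, 0, 0], 0, 0.4]
    - [[0, 0, 0], 0, 0.4]

```text
time: 21.85
position: [0.5451, 0.0425, 0.0238]
tool_rot: [-2.167, -2.274, 0.014]
ft_force: [-10.4, -12.7, 7.3]
grip_width: 0.638
grip_force: 45.0
```

```bash
python3 -c "
from bench import ctrl
print(ctrl.close_job())"
```

```text
the job is handed in; nothing more can be done
None
```

The medium bar lies flat in its own slot, and I handed the job in at about 22 s with the block held in the corner, pressed at about 10 N towards the long fence and 13 N towards the short one (wrist readings); no verdict was returned.

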